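# Tension the blade of a bench scroll saw

## Task

Ready the green bench scroll saw: first swing its cam lever fully closed, then wind the hand wheel on top clockwise (seen from above) by its red handle, through the slack, until it feels firm: about 10 N of push along the turn at the handle. Never wind it past about 14 N, let go with the tension kept, and leave the other things on the bench alone.

Things in the scene. Their poses are not given: they have to be found in the camera images.
- scroll_saw: Green cast bench scroll saw, fixed to the bench. Base 200 x 120 mm, 18 mm high; column at its back, a 46 mm wide arm reaching forward from it, arm top 156 mm above the bench. Origin on the bench under the axis of the hand wheel; x points back towards the column (its centre at x = 108 mm), y left, z up.
- tension_wheel: Dark steel hand wheel, 85 mm across, 10 mm thick (hub 18 mm), vertical axis, at the front end of the saw's arm. Origin on the axis at its underside; z up, x towards the red handle. Clockwise from above tightens and screws it down 0.7 mm per radian. 1.5 to 8 rad of slack run lightly; then the push needed at the handle rises by 2 to 3 N per radian. It stays where left; turning back slackens.
- crank_knob (a point): Middle of the upright red handle on the wheel, 36 mm from the axis, 34 mm above the wheel's underside. The handle is 16 mm thick; its top is 16 mm above this point, the rim's top 23 mm below. It spins freely on its pin, so it can be carried round the circle without turning the hand. In the slack it takes 1 to 2 N; how much slack there is differs every time and cannot be seen.
- thrust_washer: Brass washer, 48 mm across, under the wheel. Once the slack is gone the wheel presses on it with the blade's tension (about 25 N when turning the handle on takes 10 N), and the friction there holds the wheel. Origin near the saw's origin; z up.
- clamp_lever (a joint): Steel cam lever on the right (-y) cheek of the saw's arm, on a vertical pivot at (30, -34) mm in the saw's frame. 0: open, straight out to the saw's -y; grows as it swings counter-clockwise from above, back towards the column; 1.25 rad: fully closed, at its stop. It takes about 3 N at its post and stays where left. Closing it lowers the wheel by 2.5 mm.
- lever_post (a point): Black upright post at the end of the cam lever, 85 mm from the pivot; 12 mm thick with a 16 mm ball at its top. The point is on the post's axis 178 mm above the bench; the ball's top is 22 mm above it, the flat steel lever 32 mm below it.
- blade_packet: Bystander: flat packet of saw blades, 26 x 136 x 10 mm. Origin at the centre of its underside.
- pliers_b: Bystander: small round nose pliers, blue handles, 41 x 126 x 11 mm. Origin at the centre of its underside.
- coffee_tin: Bystander: small red tin, 56 mm across, 58 mm high. Origin at the centre of its underside.
- ring_box_a: Bystander: white card box, 45 x 48 x 64 mm. Origin at the centre of its underside.

How it is judged:
On the way, in this order (a step that is already met when the one before it is completed fails the run):
1. the cam lever is fully closed while the blade is still slack (value of joint clamp_lever above 1.17 rad and contact force between tension_wheel and thrust_washer below 3 N), for 0.2 s.
2. the blade is at its tension (contact force between tension_wheel and thrust_washer above 17 N), for 0.2 s.
At the end, for the whole second after the job is handed in: The cam lever is closed (above 1.17 rad) and the wheel, let go, keeps a blade tension of 17 to 37 N at the washer, which is about 7 to 14 N of push at the handle (value of joint clamp_lever above 1.17 rad and contact force between tension_wheel and thrust_washer between 17 and 37 N); the robot touches nothing.
It fails at once if the blade is overtensioned (more than 39 N at the washer, about 15 N at the handle) (contact force between tension_wheel and thrust_washer above 39 N).
It fails at once if a bystander is disturbed (moved more than 2 cm) (distance of any of blade_packet, pliers_b, coffee_tin, ring_box_a from where it was at the start of the episode above 0.02 m).
It also fails if it takes over 72 s, if anything falls off the work surface, if the arm or the gripper's body presses on something with over 40 N, if the wrist force passes 120 N, or if a joint passes its speed limit or range.

## Robot

A 7-joint arm with a two-finger parallel gripper is mounted at the origin on a cart in front of the work surface, level with it; the furniture and walls round the work are solid. World frame = base frame: x ahead of the robot, y to its left, z up, the work surface at z = 0. Lengths are in m, angles in rad, forces in N, time in s.
With the tool pointing down it reaches from about 0.4 to 0.85 m from the base axis. Payload 10.4 kg.
Tool frame: the origin (TCP) lies midway between the tips of the shut fingers; the grasp point (between the pads) lies bot.tcp_to_grasp behind it (bot.tcp_to_grasp is the distance from the TCP to the grasp point, in m); y points along the fingers, x is the direction in which the jaws open and shut, and the axes are right-handed (so a half turn about y gives the same grasp; the last joint's range is limited). The gripper opens to 87 mm and grips with 3 to 60 N. Pads are 19 mm wide; open, the fingers measure 117 mm over their backs; the gripper's body (75 mm by 190 mm) begins 51 mm behind the grasp point.
Start: joints at [1.324, 0.332, -0.065, 1.46, 0.022, 1.35, -0.088], TCP at [0.139, -0.609, 0.223] pointing down, gripper open.
Joint ranges: [-2.6, 2.6], [-0.5, 2.12], [-1.47, 1.34], [0.16, 2.42], [-1.27, 4.41], [0.06, 2.06], [-2.6, 2.6]. Speed limits (rad/s): [2.22, 2.22, 2.79, 2.79, 3.14, 3.14, 3.14].

## Interface

Orientations are given as a rotation vector (axis times angle).
In Python, from workcell import status, viewer, workorder, bot gives the robot as it stands. The module is installed in compiled form; this text tells all that it offers.
- The arm moves only by the shell command python3 -m creep 'ROWS'. ROWS is JSON, a list of rows, each a list of 7 numbers: the shift along the tool's x, y, z in units of 25 mm (1.0 is 25 mm), then the turn, a rotation vector about the tool's x, y, z in units of 6 degrees (1.0 is 6 degrees), then the closure in counts, from 0 (fully open) to 255 (shut). A call has 1 to 5 rows; each row is the pose to reach, as a shift and turn from the pose commanded when the call began, along the tool's axes at that moment; what a row does not reach only later rows make up. A row lasts 1/12 s, in which the tool goes at most 41.7 mm and 7.16 degrees, less where a joint would pass 70% of its speed; a pose out of reach is approached as far as the arm can. A call with a gripper value outside its range is refused whole. The fingers move at their own pace and stop on an object; the grip force is fixed at half the most. Time passes only in rows, so rows that repeat a pose let the fingers close. It gives the time, the measured TCP pose, the force and the opening at its end, in the units of the state.
- status.observe(): the state, without advancing time (a new reading comes with each control period).
- viewer.snapshot(name): name is "side" or "top"; returns the picture (400x640x3 uint8, red, green, blue); there is no depth.
- viewer.camera_params(name): a dict with "intrinsics" (3x3 intrinsics, pixels), "eye" and "rotation" of the camera in the world. Camera axes: x right, y down, z forward; pixel columns grow to the right and rows downward; lengths in m; the calibration is good to about 2 mm. A picture is of the moment at which its call begins. camera_params takes no time and is no camera call.
- workorder.close_job(): hands the job in, once; it reports no verdict.
The state is a dict: "time_s": time; "qpos": joint angles; "qvel": joint speeds; "joint_torque": joint torques, N m; "ee_pos": TCP position; "orientation": TCP orientation; "ft_force": force on the tool from outside, world axes, zero at the start; "torque": the same for the moment, N m; "finger_gap": finger opening in m.
Only numpy, scipy, OpenCV 4.12 (cv2) and the standard library are available. Lean on these libraries where they do the work, as an engineer would, in place of code of your own. Each camera call takes 0.05 s, during which the arm holds its last target.

## Working session

There is one attempt and no reset: what is moved stays moved. The work goes in short steps, Python scripts to look and compute and a shell command to move; the robot and the scene stay as the last step left them, time stands still between calls to the robot, and variables do not carry over. Pictures are saved under pics/ and viewed, and the job is handed in when it is done.

```bash
mkdir -p pics; python3 - <<'E'
from workcell import status, viewer, workorder, bot
import cv2, numpy as np
s=status.observe()
for k,v in s.items(): print(k,np.round(v,4))
print([a for a in dir(bot) if a[0]!='_'], bot.tcp_to_grasp)
for n in("side","top"):
    im=viewer.snapshot(n); cv2.imwrite(f"pics/{n}0.png",im[:,:,::-1])
    p=viewer.camera_params(n); print(n,{k:np.round(v,4).tolist() for k,v in p.items()})
E
```

```text
time_s 0.0
qpos [ 1.3244  0.3329 -0.0647  1.4609  0.0216  1.3499 -0.0885]
qvel [ 0.0012 -0.0028 -0.0008  0.0009 -0.0004 -0.     -0.0007]
joint_torque [ 2.00000e-04 -6.23257e+01  2.47000e-02 -3.89900e+01 -6.14000e-02
  3.95000e-02  1.00000e-04]
ee_pos [ 0.1386 -0.609   0.2218]
orientation [-1.306   1.0436 -1.0417]
ft_force [-0.0642 -1.0941  0.2575]
torque [-0.0347 -0.0331  0.0288]
finger_gap 0.087
['IKError', 'tcp_to_grasp'] 0.0187
side {'intrinsics': [[490.0235, 0.0, 318.5766], [0.0, 490.0235, 203.8647], [0.0, 0.0, 1.0]], 'eye': [0.3829, 1.2574, 0.6213], 'rotation': [-0.1567, 2.4961, -1.7666]}
top {'intrinsics': [[367.8458, 0.0, 314.6306], [0.0, 367.8458, 200.9077], [0.0, 0.0, 1.0]], 'eye': [0.4194, -0.032, 1.1758], 'rotation': [-2.1601, 2.1744, -0.1643]}
```

View pics/side0.png

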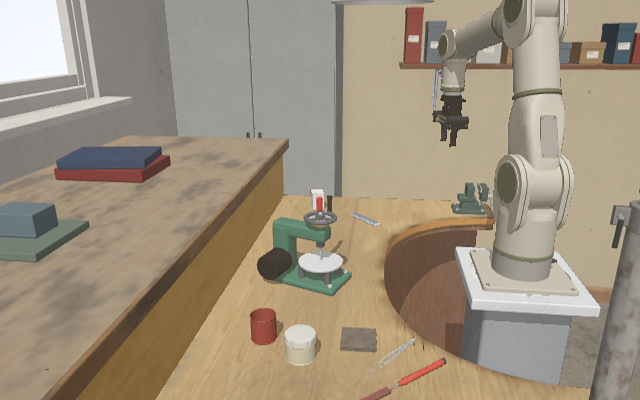

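View pics/top0.png

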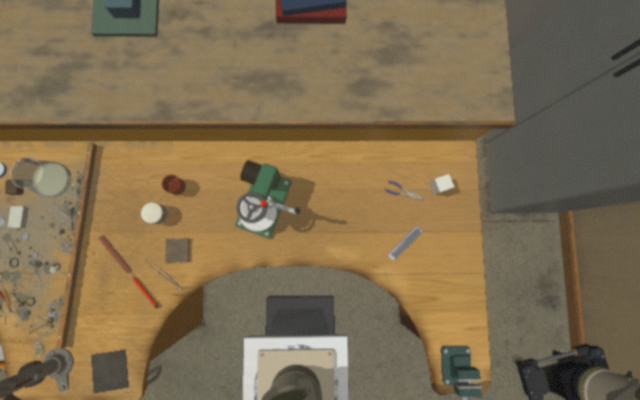

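```bash
python3 - <<'E'
import numpy as np
from scipy.spatial.transform import Rotation as R
print(R.from_rotvec([-1.306,1.0436,-1.0417]).as_matrix().round(3))
from workcell import viewer
for n in("side","top"):
    print(R.from_rotvec(viewer.camera_params(n)["rotation"]).as_matrix().round(3))
E
```

```text
[[ 0.222 -0.     0.975]
 [-0.975  0.001  0.222]
 [-0.001 -1.    -0.   ]]
[[-0.992 -0.037  0.124]
 [-0.129  0.33  -0.935]
 [-0.006 -0.943 -0.332]]
[[-0.008 -0.992  0.126]
 [-1.     0.005 -0.025]
 [ 0.024 -0.127 -0.992]]
```

The side view shows the saw around (310,240), with the red handle near (320,205) and the lever post at (330,203). In the top view the wheel is at about (257,207), the red handle at (264,203) and the post at (297,211). I'll zoom in next.

```bash
python3 - <<'E'
import cv2
a=cv2.imread("pics/side0.png")[170:310,240:400]; b=cv2.imread("pics/top0.png")[150:250,220:350]
cv2.imwrite("pics/sz.png",cv2.resize(a,None,fx=4,fy=4,interpolation=cv2.INTER_CUBIC))
cv2.imwrite("pics/tz.png",cv2.resize(b,None,fx=6,fy=6,interpolation=cv2.INTER_CUBIC))
E
```

```text
(no output)
```

View pics/sz.png

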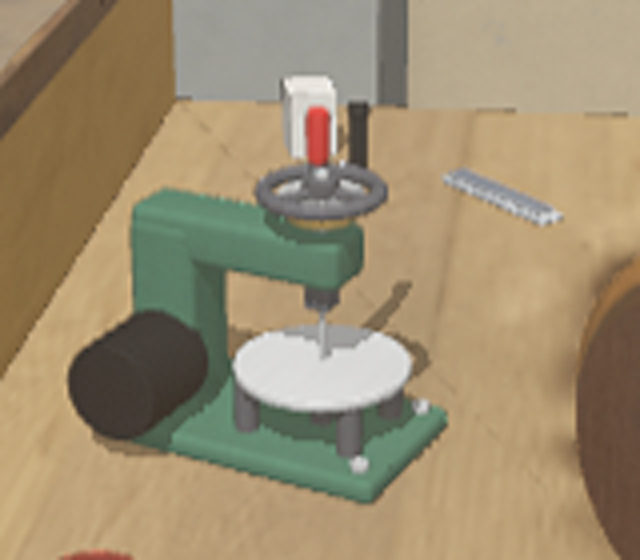

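View pics/tz.png

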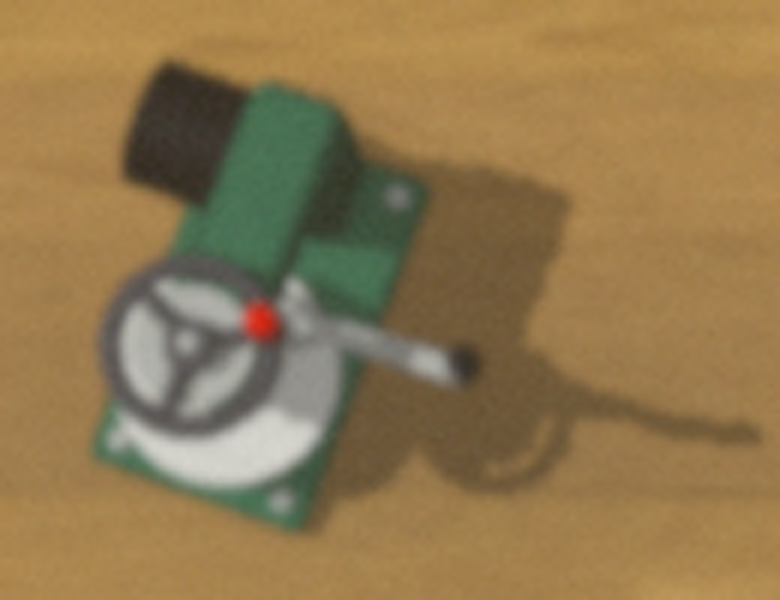

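```bash
cat > h.py <<'E'
import numpy as np, cv2
from scipy.spatial.transform import Rotation as R
from scipy.optimize import least_squares
from workcell import status, viewer, workorder, bot
def cam(n):
    p=viewer.camera_params(n); return np.array(p["intrinsics"]),np.array(p["eye"]),R.from_rotvec(p["rotation"]).as_matrix()
C={n:cam(n) for n in("side","top")}
def proj(n,P):
    K,e,M=C[n]; q=K@(M.T@(np.asarray(P,float)-e)); return q[:2]/q[2]
def ray(n,px,z):
    K,e,M=C[n]; d=M@np.linalg.solve(K,[px[0],px[1],1]); return e+d*(z-e[2])/d[2]
def tz(x,y): return ((x+.5)/6-.5+220,(y+.5)/6-.5+150)
def sz(x,y): return ((x+.5)/4-.5+240,(y+.5)/4-.5+170)
def tri(a,b):
    f=lambda P:np.r_[proj("top",P)-a,proj("side",P)-b]
    r=least_squares(f,[.5,0,.2]); return r.x.round(4),r.fun.round(2)
def shot(n,name,box=None,f=1):
    im=viewer.snapshot(n)[:,:,::-1]
    if box: x0,x1,y0,y1=box; im=im[y0:y1,x0:x1]
    cv2.imwrite("pics/"+name,cv2.resize(np.ascontiguousarray(im),None,fx=f,fy=f,interpolation=cv2.INTER_CUBIC))
def st():
    s=status.observe()
    print(round(s["time_s"],2),"p",np.round(s["ee_pos"],4),"f",np.round(s["ft_force"],2),"gap",round(s["finger_gap"],4)); 
    print(R.from_rotvec(s["orientation"]).as_matrix().round(3).tolist(), np.round(s["qpos"],2)); return s
E
python3 - <<'E'
from h import *
print("hub",tri(tz(188,342),sz(320,176)))
print("knobtop",tri(tz(262,320),sz(318,110)))
print("ball",tri(tz(464,362),sz(357,108)))
for z in(.16,.165,.17,.175): print(z,ray("top",tz(190,346),z).round(4), ray("side",sz(321,191),z).round(4))
for c in [(95,455),(300,530),(428,185)]: print(ray("top",tz(*c),.018).round(4))
E
```

```text
hub (array([0.5312, 0.1146, 0.1894]), array([-0.02, -0.2 ,  0.18,  0.02]))
knobtop (array([0.537 , 0.0781, 0.2206]), array([-0.02, -0.17,  0.17,  0.02]))
ball (array([ 0.5212, -0.009 ,  0.1935]), array([-0.02, -0.25,  0.26,  0.03]))
0.16 [0.5321 0.118  0.16  ] [0.5376 0.0645 0.16  ]
0.165 [0.5315 0.1172 0.165 ] [0.5359 0.0774 0.165 ]
0.17 [0.531  0.1165 0.17  ] [0.5342 0.0904 0.17  ]
0.175 [0.5304 0.1158 0.175 ] [0.5325 0.1033 0.175 ]
[0.4909 0.1875 0.018 ]
[0.4511 0.0806 0.018 ]
[0.6333 0.014  0.018 ]
```

```bash
cat >> h.py <<'E'
def plan(pos,az_deg):
    "full delta in row units from the measured pose to pos with tool down, jaw axis at az"
    s=status.observe(); M=R.from_rotvec(s["orientation"]).as_matrix()
    a=np.radians(az_deg); x=np.array([np.cos(a),np.sin(a),0]); y=np.array([0,0,-1.]); T=np.c_[x,y,np.cross(x,y)]
    d=M.T@(np.array(pos)-s["ee_pos"])/.025; r=R.from_matrix(M.T@T).as_rotvec(degrees=True)/6
    print("row",d.round(2).tolist(),r.round(2).tolist())
    return d,r
E
python3 - <<'E'
from h import *
for P in ([.139,-.609,.31],[.45,-.35,.31],[.52,-.008,.27]): plan(P,-20)
E
python3 -m creep '[[0,-1.5,0,0,0,0,140],[0,-3,0,0,0,0,140],[0,-3.5,0.8,0,-1,0,140],[0,-3.5,2.4,0,-2,0,140],[0,-3.5,4,0,-3,0,140]]'
```

```text
row [-0.0, -3.53, 0.02] [-0.01, -9.53, -0.01]
row [-7.35, -3.52, 14.44] [-0.01, -9.53, -0.01]
row [-20.06, -1.9, 20.21] [-0.01, -9.53, -0.01]
time_s: 0.52
ee_pos: [0.2359, -0.5878, 0.3113]
orientation: [-1.419, 0.803, -0.805]
ft_force: [0.9, -1.3, -0.2]
finger_gap: 0.0617
```

```bash
python3 - <<'E'
from h import *
plan([.42,-.45,.31],-30); plan([.5,-.3,.31],-20)
E
```

```text
row [-0.95, 0.04, 9.15] [0.01, -4.85, 0.02]
row [-4.46, 0.03, 14.98] [0.01, -6.52, 0.02]
```

```bash
python3 -m creep '[[-0.3,0,1.5,0,-1,0,140],[-0.6,0,3,0,-2,0,140],[-0.9,0,4.5,0,-3,0,140],[-1.2,0,6,0,-4,0,140],[-1.8,0,7.5,0,-5,0,140]]'; python3 - <<'E'
from h import *
plan([.52,-.008,.27],-20)
E
```

```text
time_s: 0.93
ee_pos: [0.3754, -0.4514, 0.3093]
orientation: [-1.534, 0.396, -0.395]
ft_force: [0.4, 0.4, 0.7]
finger_gap: 0.0399
row [-3.5, 1.58, 18.32] [-0.0, -1.48, -0.01]
```

```bash
python3 -m creep '[[-0.3,0,1.6,0,-1,0,140],[-0.6,0,3.2,0,-1.5,0,140],[-0.9,0,4.8,0,-1.5,0,140],[-1.2,0,6.4,0,-1.5,0,140],[-1.5,0,8,0,-1.5,0,140]]'; python3 - <<'E'
from h import *
plan([.52,-.008,.27],-20)
E
```

```text
time_s: 1.35
ee_pos: [0.439, -0.2576, 0.3098]
orientation: [-1.553, 0.277, -0.276]
ft_force: [1.1, -0.5, -0.4]
finger_gap: 0.039
row [-0.4, 1.59, 10.49] [0.0, -0.03, -0.0]
```

```bash
python3 -m creep '[[-0.1,0,1.6,0,0,0,140],[-0.2,0,3.2,0,0,0,140],[-0.3,0,4.8,0,0,0,140],[-0.4,0.3,6.4,0,0,0,140],[-0.4,0.6,8,0,0,0,140]]'; python3 - <<'E'
from h import *
plan([.52,-.008,.27],-20)
E
```

```text
time_s: 1.77
ee_pos: [0.4986, -0.0664, 0.2952]
orientation: [-1.554, 0.276, -0.277]
ft_force: [1.0, -0.8, -0.8]
finger_gap: 0.039
row [-0.0, 1.01, 2.49] [0.0, -0.03, 0.01]
```

```bash
python3 -m creep '[[0,0.6,1.4,0,0,0,140],[0,0.8,2.5,0,0,0,140],[0,0.9,2.5,0,0,0,140],[0,1,2.5,0,0,0,140],[0,1,2.5,0,0,0,140]]'; python3 - <<'E'
from h import *
st();plan([.52,-.008,.165],-20)
shot("top","t1.png",(220,350,150,250),6); shot("side","s1.png",(240,400,130,270),4)
E
```

```text
time_s: 2.18
ee_pos: [0.5197, -0.0106, 0.2693]
orientation: [-1.554, 0.278, -0.276]
ft_force: [0.9, 0.2, -1.5]
finger_gap: 0.0394
2.18 p [ 0.5197 -0.0106  0.2693] f [ 0.89  0.25 -1.5 ] gap 0.0394
[[0.938, -0.001, 0.345], [-0.345, -0.0, 0.938], [-0.001, -1.0, -0.001]] [ 0.59  0.14 -0.72  1.63  0.09  1.41 -0.49]
row [-0.02, 4.17, 0.1] [0.01, -0.03, -0.01]
```

View pics/s1.png

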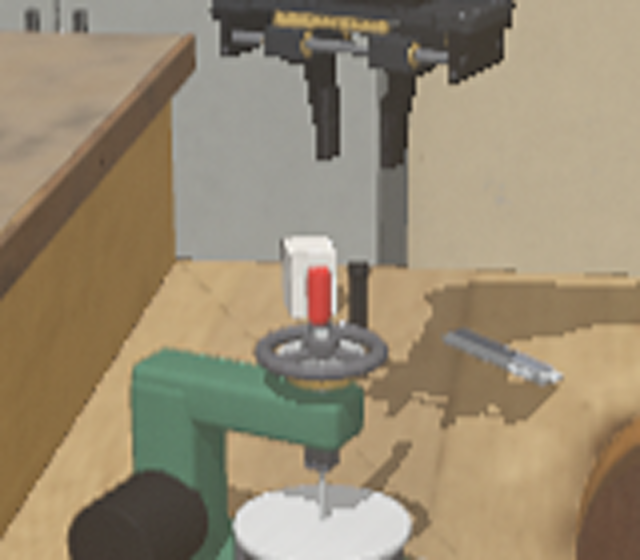

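View pics/t1.png

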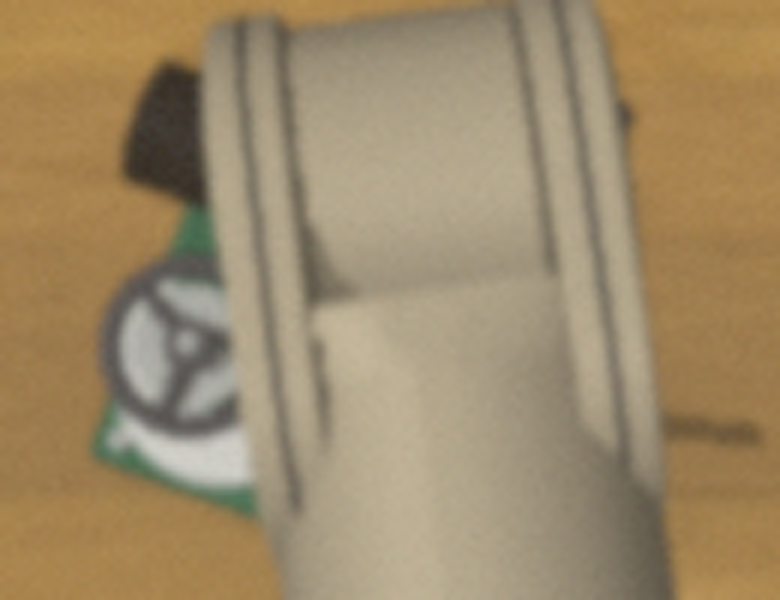

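The fingers straddle the post: they sit at x≈322 and x≈395 in the crop, with the post at 357. I'll go down.

```bash
python3 -m creep '[[0,1,0.1,0,0,0,140],[0,2,0.1,0,0,0,140],[0,3,0.1,0,0,0,140],[0,3.8,0.1,0,0,0,140],[0,4.1,0.1,0,0,0,150]]'; python3 -m creep '[[0,0,0,0,0,0,190],[0,0,0,0,0,0,190],[0,0,0,0,0,0,190],[0,0,0,0,0,0,190]]'; python3 - <<'E'
from h import *
st(); shot("side","s2.png",(240,400,130,270),4)
E
```

```text
time_s: 2.7
ee_pos: [0.5196, -0.009, 0.1651]
orientation: [-1.554, 0.28, -0.276]
ft_force: [-1.5, -0.4, -0.3]
finger_gap: 0.0374
time_s: 3.03
ee_pos: [0.5218, -0.0076, 0.169]
orientation: [-1.553, 0.275, -0.278]
ft_force: [0.8, 0.4, 0.2]
finger_gap: 0.0237
3.03 p [ 0.5218 -0.0076  0.169 ] f [0.78 0.44 0.21] gap 0.0237
[[0.938, 0.002, 0.345], [-0.345, -0.0, 0.938], [0.002, -1.0, 0.0]] [ 0.57  0.21 -0.72  1.77  0.15  1.21 -0.54]
```

View pics/s2.png

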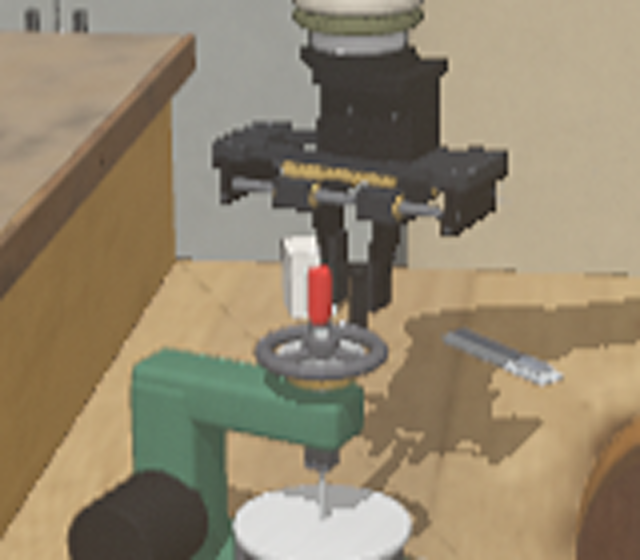

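```bash
python3 -m creep '[[0,0.1,0,0,0,0,208],[0,0.1,0,0,0,0,208],[0,0.1,0,0,0,0,208]]'; python3 -m creep '[[0.36,0,0.02,0,-1,0,208],[0.71,0,0.07,0,-2,0,208],[1.05,0,0.17,0,-3,0,208],[1.38,0,0.29,0,-4,0,208],[1.7,0,0.46,0,-5,0,208]]';  python3 - <<'E'
from h import *
s=st(); v=s["ee_pos"][:2]-np.array([.5473,.0724]); print(np.hypot(*v),np.degrees(np.arctan2(v[1],v[0])))
E
```

```text
time_s: 3.33
ee_pos: [0.5209, -0.0074, 0.1651]
orientation: [-1.553, 0.276, -0.276]
ft_force: [-0.2, -0.6, 0.5]
finger_gap: 0.017
time_s: 3.75
ee_pos: [0.5645, -0.011, 0.1648]
orientation: [-1.566, -0.137, 0.14]
ft_force: [-3.6, 1.4, -0.4]
finger_gap: 0.0158
3.75 p [ 0.5645 -0.011   0.1648] f [-3.59  1.44 -0.36] gap 0.0158
[[0.984, -0.002, -0.176], [0.176, 0.0, 0.984], [-0.002, -1.0, 0.001]] [ 0.58  0.33 -0.77  1.67  0.24  1.24 -0.06]
0.08519851878973589 -78.32948221987937
```

```bash
python3 -m creep '[[0.36,0,0.02,0,-1,0,208],[0.71,0,0.07,0,-2,0,208],[1.05,0,0.17,0,-3,0,208],[1.38,0,0.29,0,-4,0,208],[1.7,0,0.46,0,-5,0,208]]';  python3 - <<'E'
from h import *
s=st(); v=s["ee_pos"][:2]-np.array([.5473,.0724]); print(np.hypot(*v),np.degrees(np.arctan2(v[1],v[0])))
E
python3 -m creep '[[0.18,0,0,0,-0.5,0,208],[0.36,0,0.02,0,-1,0,208],[0.5,0,0.04,0,-1.5,0,208],[0.6,0,0.06,0,-1.8,0,208],[0.6,0,0.06,0,-1.8,0,208]]';  python3 - <<'E'
from h import *
s=st(); v=s["ee_pos"][:2]-np.array([.5473,.0724]); print(np.hypot(*v),np.degrees(np.arctan2(v[1],v[0])))
E
```

```text
time_s: 4.17
ee_pos: [0.6043, 0.0072, 0.1645]
orientation: [-1.5, -0.546, 0.549]
ft_force: [-3.5, -1.3, -1.0]
finger_gap: 0.0162
4.17 p [0.6043 0.0072 0.1645] f [-3.54 -1.28 -1.02] gap 0.0162
[[0.765, -0.002, -0.644], [0.644, -0.0, 0.765], [-0.002, -1.0, 0.001]] [ 0.56  0.45 -0.84  1.56  0.34  1.29  0.37]
0.08665106299515621 -48.839161347653416
time_s: 4.58
ee_pos: [0.6147, 0.0179, 0.1645]
orientation: [-1.458, -0.689, 0.693]
ft_force: [-4.1, -1.2, 0.4]
finger_gap: 0.0159
4.58 p [0.6147 0.0179 0.1645] f [-4.11 -1.19  0.4 ] gap 0.0159
[[0.633, -0.002, -0.774], [0.774, -0.0, 0.633], [-0.002, -1.0, 0.001]] [ 0.55  0.49 -0.86  1.53  0.38  1.3   0.52]
0.08664820281577378 -38.98479993527675
```

```bash
python3 -m creep '[[0.1,0,0,0,0,0,208],[0.2,0,0,0,0,0,208],[0.2,0,0,0,0,0,208]]';python3 -m creep '[[0.1,0,0,0,0,0,208],[0.2,0,0,0,0,0,208],[0.2,0,0,0,0,0,208]]';  python3 - <<'E'
from h import *
s=st(); v=s["ee_pos"][:2]-np.array([.5473,.0724]); print(np.hypot(*v),np.degrees(np.arctan2(v[1],v[0])))
E
```

```text
time_s: 4.83
ee_pos: [0.6154, 0.0184, 0.164]
orientation: [-1.461, -0.679, 0.695]
ft_force: [-18.6, -10.7, 7.7]
finger_gap: 0.0165
time_s: 5.08
ee_pos: [0.6159, 0.0187, 0.1637]
orientation: [-1.464, -0.67, 0.7]
ft_force: [-35.9, -20.4, 17.0]
finger_gap: 0.0166
5.08 p [0.6159 0.0187 0.1637] f [-35.88 -20.44  17.01] gap 0.0166
[[0.639, -0.015, -0.769], [0.769, -0.011, 0.64], [-0.018, -1.0, 0.004]] [ 0.53  0.5  -0.86  1.51  0.39  1.32  0.51]
0.08709169488908154 -38.049496100817684
```

It's at the stop, with the force rising sharply. I'll relax, open, lift and look.

```bash
python3 -m creep '[[-0.2,0,0,0,0,0,208],[-0.4,0,0,0,0,0,200],[-0.4,0,0,0,0,0,150],[-0.4,0,0,0,0,0,140],[-0.4,0,0,0,0,0,140]]';python3 -m creep '[[0,-1,0,0,0,0,140],[0,-2,0,0,0,0,140],[0,-3.5,0,0,0,0,140],[0,-4,-1.5,0,0,0,140],[0,-4,-3,0,0,0,140]]';  python3 - <<'E'
from h import *
s=st(); shot("side","s3.png",(240,400,130,270),4); shot("top","t3.png",(220,350,150,250),6);
E
```

```text
time_s: 5.5
ee_pos: [0.6157, 0.0185, 0.1653]
orientation: [-1.459, -0.69, 0.689]
ft_force: [-0.5, -0.7, 0.8]
finger_gap: 0.0311
time_s: 5.92
ee_pos: [0.6753, -0.0277, 0.271]
orientation: [-1.461, -0.698, 0.686]
ft_force: [1.3, -0.3, 1.2]
finger_gap: 0.0388
5.92 p [ 0.6753 -0.0277  0.271 ] f [ 1.3  -0.33  1.2 ] gap 0.0388
[[0.632, 0.008, -0.775], [0.775, -0.0, 0.632], [0.005, -1.0, -0.006]] [ 0.51  0.55 -0.84  1.2   0.4   1.54  0.62]
```

View pics/s3.png

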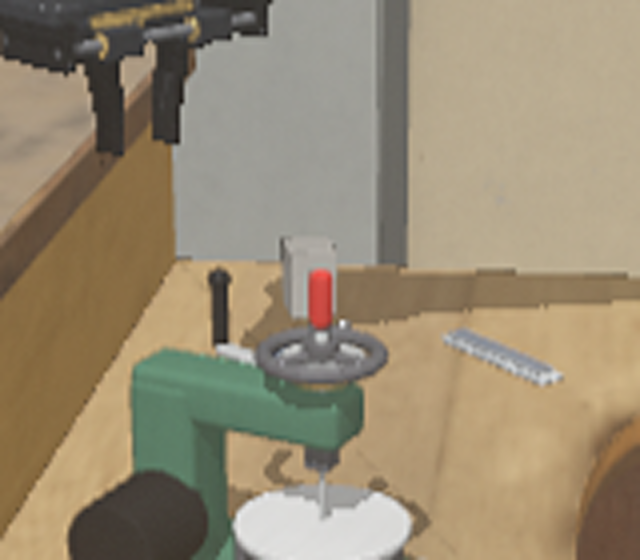

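View pics/t3.png

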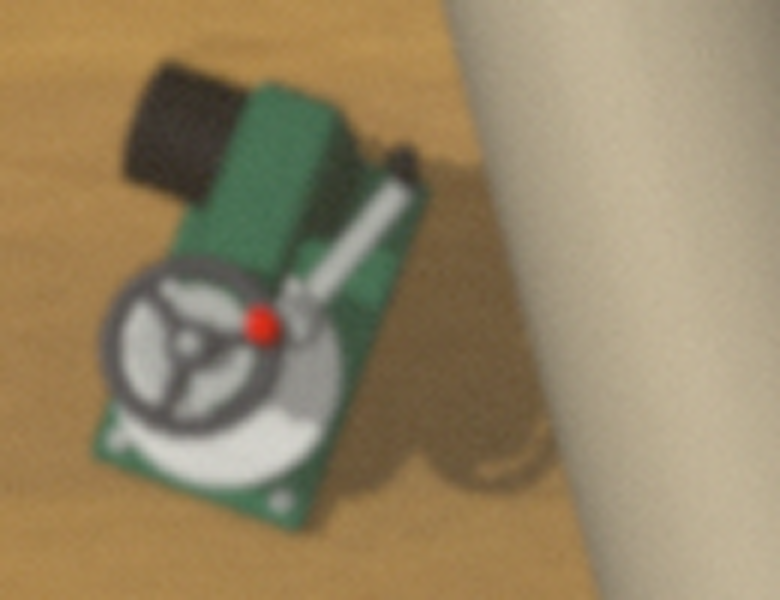

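```bash
python3 - <<'E'
from h import *
b=ray("top",tz(403,160),.196); print("ball",b)
b0=ray("top",tz(464,362),.196); 
for p in(b0,b):
    v=p[:2]-np.array([.5473,.0724]); print(np.hypot(*v),np.degrees(np.arctan2(v[1],v[0]))+110.2)
print("ball tri",tri(tz(403,160),(239.5+219/4,129.5+275/4)))
def szz(x,y): return ((x+.5)/4-.5+240,(y+.5)/4-.5+130)
print("hub",tri(tz(188,343),szz(320,339)))
print("knobtop",tri(tz(263,324),szz(319,273)))
k=ray("top",tz(263,325),.2185);a=ray("top",tz(188.5,343.5),.1865)
print(k,a,np.hypot(*(k-a)[:2]),np.degrees(np.arctan2(*(k-a)[1::-1])))
plan([k[0],k[1],.27],-20)
E
```

```text
ball [0.61190988 0.0181843  0.196     ]
0.08586467899543723 1.845579068022019
0.08434322113617229 70.19917873897649
ball tri (array([0.6128, 0.0183, 0.1945]), array([-0.02, -0.21,  0.21,  0.04]))
hub (array([0.5311, 0.1149, 0.1875]), array([-0.02, -0.24,  0.22,  0.03]))
knobtop (array([0.536 , 0.0779, 0.2185]), array([-0.03, -0.35,  0.34,  0.04]))
[0.5346342  0.07779904 0.2185    ] [0.53028997 0.11475254 0.1865    ] 0.03720797533879405 -83.29510622186854
row [-0.17, -0.26, 7.24] [0.01, 11.71, 0.0]
```

```bash
python3 - <<'E'
from h import *
plan([.5349,.0785,.265],51); plan([.5349,.0785,.192],51)
E
```

```text
row [-0.14, -0.06, 7.25] [0.01, -0.13, -0.0]
row [-0.14, 2.86, 7.25] [0.01, -0.13, -0.0]
```

```bash
python3 -m creep '[[0,0,1.6,0,0,0,140],[0,0,3.2,0,0,0,140],[-0.1,0,4.8,0,0,0,140],[-0.1,0,6.4,0,0,0,140],[-0.14,0,7.25,0,0,0,140]]';python3 -m creep '[[0,0,0,0,0,0,140],[0,0,0,0,0,0,140]]'; python3 - <<'E'
from h import *
st(); plan([.5349,.0785,.192],51); shot("side","s4.png",(240,400,130,270),4)
E
```

```text
time_s: 6.43
ee_pos: [0.528, 0.087, 0.2651]
orientation: [-1.457, -0.693, 0.693]
ft_force: [-0.5, 0.4, 0.2]
finger_gap: 0.0393
time_s: 6.6
ee_pos: [0.5306, 0.0838, 0.2656]
orientation: [-1.46, -0.692, 0.691]
ft_force: [0.3, -0.6, 0.8]
finger_gap: 0.0391
6.6 p [0.5306 0.0838 0.2656] f [ 0.29 -0.61  0.84] gap 0.0391
[[0.633, 0.002, -0.774], [0.774, -0.001, 0.633], [0.0, -1.0, -0.002]] [ 0.6   0.23 -0.97  1.59  0.2   1.42  0.5 ]
row [-0.06, 2.94, -0.26] [0.02, -0.05, 0.0]
```

View pics/s4.png

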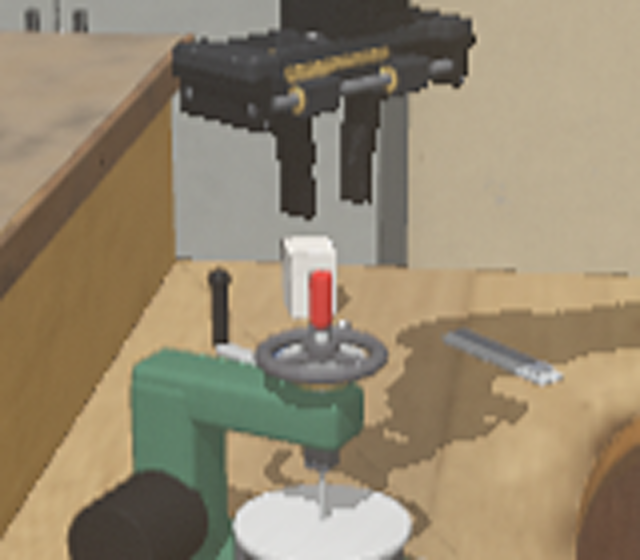

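```bash
python3 -m creep '[[0,0.3,0,0,0,0,140],[0,0.6,0,0,0,0,140],[0,0.6,0,0,0,0,140],[0,0.6,0,0,0,0,140]]'; python3 - <<'E'
from h import *
plan([.5349,.0785,.192],51)
E
```

```text
time_s: 6.98
ee_pos: [0.5309, 0.0823, 0.249]
orientation: [-1.457, -0.688, 0.69]
ft_force: [-0.9, -0.5, 0.5]
finger_gap: 0.039
row [-0.02, 2.28, -0.22] [-0.02, -0.07, -0.01]
```

```bash
python3 -m creep '[[0,0.8,-0.21,0,0,0,140],[0,1.6,-0.21,0,0,0,140],[0,2.1,-0.21,0,0,0,140],[0,2.28,-0.21,0,0,0,140],[0,2.28,-0.21,0,0,0,140]]'; python3 - <<'E'
from h import *
st();plan([.5349,.0785,.192],51);shot("side","s5.png",(240,400,130,270),4)
E
```

```text
time_s: 7.4
ee_pos: [0.5346, 0.0794, 0.1922]
orientation: [-1.457, -0.689, 0.691]
ft_force: [-0.2, -0.2, 0.3]
finger_gap: 0.0394
7.4 p [0.5346 0.0794 0.1922] f [-0.23 -0.24  0.27] gap 0.0394
[[0.634, -0.002, -0.773], [0.773, 0.0, 0.634], [-0.001, -1.0, 0.002]] [ 0.58  0.3  -0.95  1.69  0.25  1.29  0.46]
row [-0.02, 0.01, -0.03] [-0.01, -0.06, -0.01]
```

View pics/s5.png

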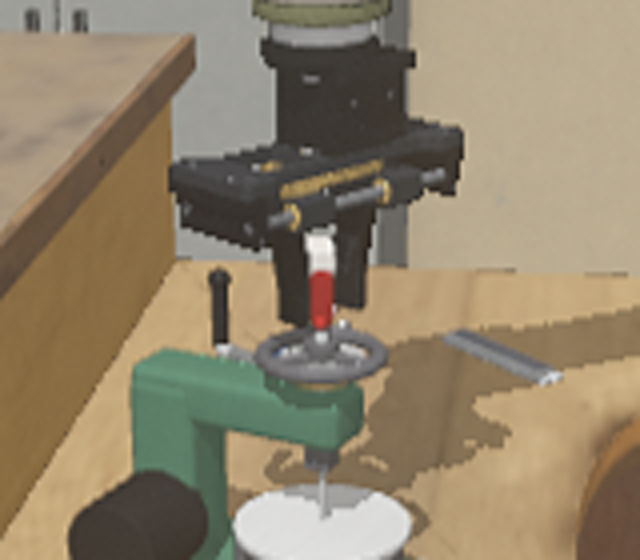

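The red handle is between the fingers, so I'll close the grip.

```bash
python3 -m creep '[[0,0,0,0,0,0,200],[0,0,0,0,0,0,230],[0,0,0,0,0,0,255],[0,0,0,0,0,0,255],[0,0,0,0,0,0,255]]'; python3 - <<'E'
from h import *
st()
E
```

```text
time_s: 7.87
ee_pos: [0.5351, 0.0792, 0.1934]
orientation: [-1.459, -0.69, 0.69]
ft_force: [0.7, -0.7, 2.2]
finger_gap: 0.0152
7.87 p [0.5351 0.0792 0.1934] f [ 0.71 -0.72  2.18] gap 0.0152
[[0.635, 0.0, -0.773], [0.773, -0.001, 0.635], [-0.0, -1.0, -0.001]] [ 0.58  0.3  -0.95  1.69  0.25  1.29  0.46]
```

```bash
cat >> h.py <<'E'
AX=np.array([.5306,.1145])
def crank(psi,steps):
    "psi: commanded handle angle in tool frame (deg); steps: clockwise increments (cumulative, deg)"
    s=status.observe(); v=s["ee_pos"][:2]-AX; th=np.arctan2(v[1],v[0]); t=np.array([np.sin(th),-np.cos(th)]); rad=v/np.hypot(*v)
    M=R.from_rotvec(s["orientation"]).as_matrix(); az=np.degrees(np.arctan2(M[1,0],M[0,0])); f=s["ft_force"]
    print("t",round(s["time_s"],2),"r",np.hypot(*v).round(4),"psi_meas",round((np.degrees(th)-az+180)%360-180,1),"z",s["ee_pos"][2].round(4),"push",round(float(-f[:2]@t),2),"radial",round(float(f[:2]@rad),2),"fz",round(f[2],2),"gap",round(s["finger_gap"],4))
    p=np.radians(psi)
    for d in steps:
        q=p-np.radians(d); print(d,round(1.44*(np.cos(q)-np.cos(p)),2),round(.028*np.radians(d),2),round(1.44*(np.sin(q)-np.sin(p)),2))
E
python3 - <<'E'
from h import *
crank(-133.3,[20,40,60,80,100])
E
```

```text
t 7.87 r 0.0356 psi_meas -133.3 z 0.1934 push 0.61 radial 0.8 fz 2.18 gap 0.0152
20 -0.3 0.01 0.4
40 -0.44 0.02 0.88
60 -0.41 0.03 1.38
80 -0.22 0.04 1.84
100 0.13 0.05 2.2
```

```bash
python3 -m creep '[[-0.3,0.01,0.4,0,0,0,255],[-0.44,0.02,0.88,0,0,0,255],[-0.41,0.03,1.38,0,0,0,255],[-0.22,0.04,1.84,0,0,0,255],[0.13,0.05,2.2,0,0,0,255]]'; python3 - <<'E'
from h import *
crank(126.7,[20,40,60,80,100])
E
```

```text
time_s: 8.28
ee_pos: [0.4935, 0.1171, 0.1921]
orientation: [-1.46, -0.689, 0.69]
ft_force: [-0.4, -1.8, 3.4]
finger_gap: 0.015
t 8.28 r 0.0372 psi_meas 125.4 z 0.1921 push 1.87 radial 0.24 fz 3.41 gap 0.015
20 0.45 0.01 0.22
40 0.94 0.02 0.28
60 1.43 0.03 0.17
80 1.85 0.04 -0.11
100 2.15 0.05 -0.51
```

```bash
python3 -m creep '[[0.45,0.01,0.22,0,0,0,255],[0.94,0.02,0.28,0,0,0,255],[1.43,0.03,0.17,0,0,0,255],[1.85,0.04,-0.11,0,0,0,255],[2.15,0.05,-0.51,0,0,0,255]]'; python3 - <<'E'
from h import *
crank(26.7,[20,40,60,80,100])
E
```

```text
time_s: 8.7
ee_pos: [0.5386, 0.1504, 0.1906]
orientation: [-1.46, -0.689, 0.692]
ft_force: [-3.9, -8.6, 6.0]
finger_gap: 0.0152
t 8.7 r 0.0368 psi_meas 26.8 z 0.1906 push 1.99 radial -9.24 fz 6.01 gap 0.0152
20 0.14 0.01 -0.48
40 0.11 0.02 -0.98
60 -0.08 0.03 -1.44
80 -0.43 0.04 -1.8
100 -0.87 0.05 -2.03
```

```bash
python3 -m creep '[[0.12,0,-0.49,0,0,0,255],[0.08,0,-1,0,0,0,255],[-0.11,0.01,-1.46,0,0,0,255],[-0.46,0.01,-1.82,0,0,0,255],[-0.9,0.02,-2.05,0,0,0,255]]'; python3 - <<'E'
from h import *
crank(-73.3,[20,40,60,80,100])
E
```

```text
time_s: 9.12
ee_pos: [0.5635, 0.1013, 0.1897]
orientation: [-1.456, -0.69, 0.691]
ft_force: [-5.7, 4.1, -0.6]
finger_gap: 0.0152
t 9.12 r 0.0354 psi_meas -72.6 z 0.1897 push 1.63 radial -6.81 fz -0.55 gap 0.0152
20 -0.5 0.01 -0.06
40 -0.98 0.02 0.06
60 -1.4 0.03 0.33
80 -1.7 0.04 0.73
100 -1.84 0.05 1.21
```

```bash
python3 -m creep '[[-0.5,0.01,-0.04,0,0,0,255],[-0.98,0.02,0.08,0,0,0,255],[-1.4,0.03,0.35,0,0,0,255],[-1.7,0.04,0.75,0,0,0,255],[-1.84,0.05,1.23,0,0,0,255]]'; python3 - <<'E'
from h import *
crank(-173.3,[20,40,60,80,100])
E
```

```text
time_s: 9.53
ee_pos: [0.5108, 0.0838, 0.1887]
orientation: [-1.459, -0.69, 0.688]
ft_force: [3.6, 2.1, -2.4]
finger_gap: 0.0151
t 9.53 r 0.0365 psi_meas -173.4 z 0.1887 push 1.85 radial -3.68 fz -2.36 gap 0.0151
20 0.03 0.01 0.5
40 0.23 0.02 0.96
60 0.57 0.03 1.32
80 1.02 0.04 1.55
100 1.51 0.05 1.61
```

```bash
python3 -m creep '[[0.03,0.02,0.5,0,0,0,255],[0.23,0.03,0.96,0,0,0,255],[0.57,0.04,1.32,0,0,0,255],[1.02,0.05,1.55,0,0,0,255],[1.5,0.06,1.6,0,0,0,255]]'; python3 - <<'E'
from h import *
crank(86.7,[10,20,30,40,50])
E
```

```text
time_s: 9.95
ee_pos: [0.503, 0.1395, 0.1874]
orientation: [-1.46, -0.69, 0.691]
ft_force: [-1.8, -5.1, 2.8]
finger_gap: 0.0153
t 9.95 r 0.0372 psi_meas 87.2 z 0.1874 push 4.98 radial -2.14 fz 2.83 gap 0.0153
10 0.25 0.0 -0.04
20 0.49 0.01 -0.12
30 0.71 0.01 -0.23
40 0.9 0.02 -0.39
50 1.07 0.02 -0.58
```

```bash
python3 -m creep '[[0.25,0,-0.04,0,0,0,255],[0.49,0.01,-0.12,0,0,0,255],[0.71,0.01,-0.23,0,0,0,255],[0.9,0.02,-0.39,0,0,0,255],[1.07,0.02,-0.58,0,0,0,255]]'; python3 - <<'E'
from h import *
crank(36.7,[10,20,30,40,50])
E
```

```text
time_s: 10.37
ee_pos: [0.5311, 0.151, 0.1868]
orientation: [-1.457, -0.689, 0.692]
ft_force: [-8.2, -2.6, 6.2]
finger_gap: 0.0157
t 10.37 r 0.0365 psi_meas 38.6 z 0.1868 push 8.15 radial -2.71 fz 6.23 gap 0.0157
10 0.13 0.0 -0.21
20 0.22 0.01 -0.45
30 0.28 0.01 -0.69
40 0.28 0.02 -0.94
50 0.25 0.02 -1.19
```

```bash
python3 -m creep '[[0.07,0,-0.1,0,0,0,255],[0.13,-0.01,-0.21,0,0,0,255],[0.18,-0.01,-0.33,0,0,0,255],[0.22,-0.02,-0.45,0,0,0,255]]'; python3 - <<'E'
from h import *
crank(16.7,[10,20,30,40,50])
E
python3 -m creep '[[0,0,0,0,0,0,255]]'; python3 - <<'E'
from h import *
crank(16.7,[5])
E
python3 -m creep '[[0,0,0,0,0,0,255]]'; python3 - <<'E'
from h import *
crank(16.7,[5,10])
E
```

```text
time_s: 10.7
ee_pos: [0.5424, 0.1486, 0.1868]
orientation: [-1.456, -0.688, 0.694]
ft_force: [-8.5, 0.1, 1.2]
finger_gap: 0.0153
t 10.7 r 0.0361 psi_meas 20.2 z 0.1868 push 8.07 radial -2.64 fz 1.17 gap 0.0153
10 0.05 0.0 -0.25
20 0.06 0.01 -0.5
30 0.02 0.01 -0.75
40 -0.06 0.02 -0.98
50 -0.18 0.02 -1.2
time_s: 10.78
ee_pos: [0.5434, 0.1482, 0.1869]
orientation: [-1.456, -0.689, 0.692]
ft_force: [-1.4, -1.6, 0.2]
finger_gap: 0.0149
t 10.78 r 0.036 psi_meas 18.6 z 0.1869 push 0.7 radial -2.0 fz 0.24 gap 0.0149
5 0.03 0.0 -0.12
time_s: 10.87
ee_pos: [0.5438, 0.1479, 0.1869]
orientation: [-1.457, -0.69, 0.691]
ft_force: [-1.7, -0.8, -1.4]
finger_gap: 0.0149
t 10.87 r 0.0359 psi_meas 17.8 z 0.1869 push 1.31 radial -1.42 fz -1.44 gap 0.0149
5 0.03 0.0 -0.12
10 0.05 0.0 -0.25
```

```bash
python3 -m creep '[[0.03,0,-0.12,0,0,0,255],[0.05,0,-0.25,0,0,0,255]]'; python3 - <<'E'
from h import *
crank(6.7,[5,10])
E
python3 -m creep '[[0,0,-0.12,0,0,0,255],[0,0,-0.25,0,0,0,255]]'; python3 - <<'E'
from h import *
crank(-3.3,[5,10,15,20])
E
```

```text
time_s: 11.03
ee_pos: [0.548, 0.1458, 0.1868]
orientation: [-1.456, -0.689, 0.693]
ft_force: [-8.2, 3.1, 0.5]
finger_gap: 0.015
t 11.03 r 0.0359 psi_meas 10.2 z 0.1868 push 8.7 radial -1.29 fz 0.54 gap 0.015
5 0.01 0.0 -0.13
10 0.01 0.0 -0.25
time_s: 11.2
ee_pos: [0.5528, 0.1425, 0.1868]
orientation: [-1.455, -0.69, 0.693]
ft_force: [-7.9, 4.1, -0.1]
finger_gap: 0.015
t 11.2 r 0.0357 psi_meas 0.8 z 0.1868 push 8.73 radial -1.69 fz -0.13 gap 0.015
5 -0.01 0.0 -0.12
10 -0.04 0.0 -0.25
15 -0.07 0.01 -0.37
20 -0.12 0.01 -0.49
```

```bash
python3 -m creep '[[-0.01,0,-0.12,0,0,0,255],[-0.04,0.01,-0.25,0,0,0,255]]'; python3 - <<'E'
from h import *
crank(-13.3,[5,10])
E
python3 -m creep '[[-0.04,0,-0.12,0,0,0,255],[-0.08,0.01,-0.24,0,0,0,255]]'; python3 - <<'E'
from h import *
crank(-23.3,[5,10,15,20])
E
```

```text
time_s: 11.37
ee_pos: [0.557, 0.1383, 0.1866]
orientation: [-1.454, -0.69, 0.693]
ft_force: [-8.3, 5.8, 1.2]
finger_gap: 0.015
t 11.37 r 0.0355 psi_meas -8.8 z 0.1866 push 9.82 radial -2.27 fz 1.2 gap 0.015
5 -0.03 0.0 -0.12
10 -0.08 0.0 -0.24
time_s: 11.53
ee_pos: [0.5606, 0.1334, 0.1865]
orientation: [-1.453, -0.691, 0.693]
ft_force: [-7.2, 7.2, 0.2]
finger_gap: 0.0152
t 11.53 r 0.0354 psi_meas -18.6 z 0.1865 push 9.95 radial -2.26 fz 0.24 gap 0.0152
5 -0.05 0.0 -0.11
10 -0.12 0.0 -0.22
15 -0.19 0.01 -0.32
20 -0.27 0.01 -0.42
```

It reads about 9.9 N. I'll hold so the arm comes to rest, then check the force before letting go.

```bash
python3 -m creep '[[0,0,0,0,0,0,255],[0,0,0,0,0,0,255],[0,0,0,0,0,0,255],[0,0,0,0,0,0,255],[0,0,0,0,0,0,255]]'; python3 - <<'E'
from h import *
crank(-23.3,[5])
E
python3 -m creep '[[0,0,0,0,0,0,230],[0,0,0,0,0,0,190],[0,0,0,0,0,0,150],[0,0,0,0,0,0,140],[0,0,0,0,0,0,140]]'; python3 - <<'E'
from h import *
crank(-23.3,[5])
E
```

```text
time_s: 11.95
ee_pos: [0.5619, 0.1307, 0.1866]
orientation: [-1.458, -0.69, 0.69]
ft_force: [-3.7, 3.2, -2.8]
finger_gap: 0.0149
t 11.95 r 0.0353 psi_meas -23.3 z 0.1866 push 4.56 radial -1.77 fz -2.82 gap 0.0149
5 -0.05 0.0 -0.11
time_s: 12.37
ee_pos: [0.5628, 0.1296, 0.1871]
orientation: [-1.46, -0.69, 0.688]
ft_force: [-0.2, -0.2, 0.2]
finger_gap: 0.0335
t 12.37 r 0.0356 psi_meas -25.4 z 0.1871 push -0.13 radial -0.3 fz 0.2 gap 0.0335
5 -0.05 0.0 -0.11
```

```bash
python3 -m creep '[[0,0,0,0,0,0,130],[0,-0.5,0,0,0,0,130],[0,-1.5,0,0,0,0,130],[0,-2.5,0,0,0,0,130],[0,-3.5,0,0,0,0,130]]'; python3 -m creep '[[0,0,-1.5,0,0,0,130],[0,0,-3,0,0,0,130],[0,0,-4.5,0,0,0,130],[0,0,-6,0,0,0,130],[0,0,-6,0,0,0,130]]'; python3 - <<'E'
from h import *
st(); shot("side","s6.png",(240,400,130,270),4); shot("top","t6.png",(220,350,150,250),6); shot("top","t6f.png"); shot("side","s6f.png")
E
```

```text
time_s: 12.78
ee_pos: [0.5621, 0.1303, 0.2764]
orientation: [-1.459, -0.69, 0.69]
ft_force: [0.6, -0.2, 0.8]
finger_gap: 0.0428
time_s: 13.2
ee_pos: [0.6821, 0.0272, 0.2728]
orientation: [-1.462, -0.682, 0.684]
ft_force: [0.4, -1.4, -0.4]
finger_gap: 0.0424
13.2 p [0.6821 0.0272 0.2728] f [ 0.42 -1.41 -0.39] gap 0.0424
[[0.642, -0.001, -0.767], [0.767, -0.002, 0.642], [-0.002, -1.0, -0.001]] [ 0.43  0.58 -0.87  1.17  0.44  1.57  0.52]
```

View pics/s6.png

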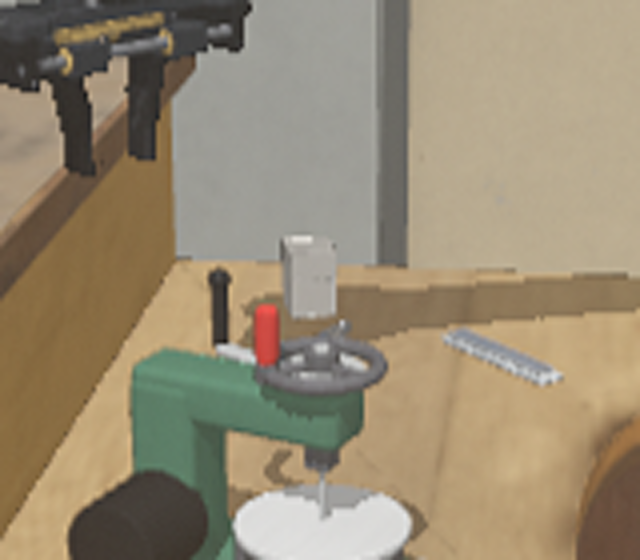

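View pics/t6.png

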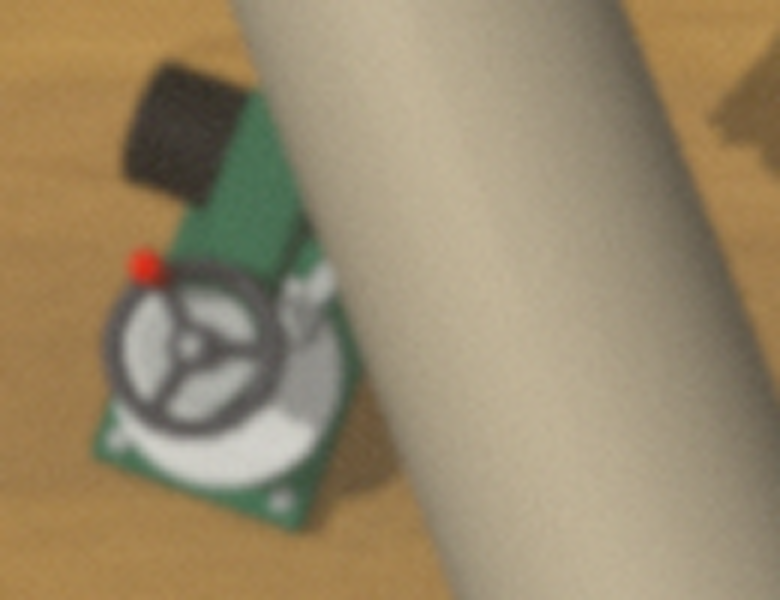

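View pics/t6f.png

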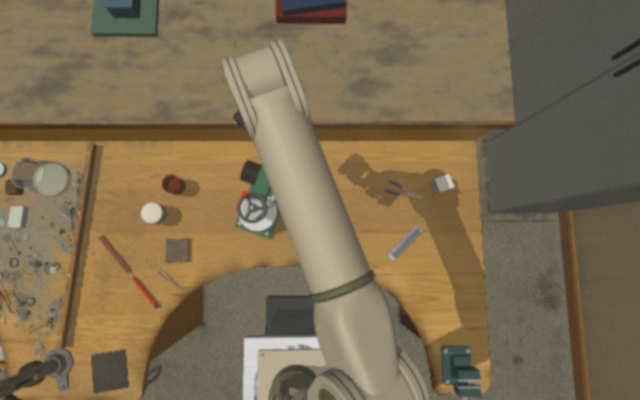

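```bash
python3 -m creep '[[0,0,0,0,0,0,130],[0,0,0,0,0,0,130],[0,0,0,0,0,0,130]]'; python3 - <<'E'
from h import *
k=ray("top",tz(145,266),.2115);v=k[:2]-AX;print(k,np.hypot(*v),np.degrees(np.arctan2(v[1],v[0])))
s=st(); print(np.abs(s["qvel"]).max())
print(workorder.close_job())
E
```

```text
time_s: 13.65
ee_pos: [0.6777, 0.0357, 0.275]
orientation: [-1.459, -0.691, 0.69]
ft_force: [0.4, 0.1, 0.3]
finger_gap: 0.0426
[0.56186994 0.13056008 0.2115    ] 0.03515302282367255 27.184795510248588
13.65 p [0.6777 0.0357 0.275 ] f [0.41 0.06 0.31] gap 0.0426
[[0.634, 0.001, -0.774], [0.774, -0.001, 0.634], [0.0, -1.0, -0.001]] [ 0.42  0.57 -0.88  1.18  0.43  1.57  0.52]
0.006136240321718593
the job is handed in; nothing more can be done
None
```

The saw is ready: the cam lever is closed, the wheel is wound to about 10 N of push at the handle, and I handed the job in at 13.7 s.

- **Cam lever:** I swung it until it hit its stop, where the force rose sharply (about 44 N at the wrist; the wrist limit is 120 N). The camera then put it at about 1.22 rad, above the 1.17 rad needed, and the last side picture shows the post unmoved.
- **Hand wheel:** I wound it about 10.6 rad clockwise by the red handle. Push was 1.6–2 N in the slack, then rose from 5 N to 9.8 and 9.95 N over the last steps, never above that.
- **Letting go:** With the arm at rest the push was 4.6 N before I opened the fingers. Afterwards the wheel sat within about 2° of where I left it (27° in the last picture, 25–27° by the arm).
- **Final state:** The arm is clear and still, with wrist force near zero. The bystanders I could pick out in the last top picture are in the places they started.

Two limits on these checks. The washer force was never measured directly; it follows only from the push at the handle. Single push readings scatter by about 0.5–1 N, and the push drops when the arm stops, so I went by the readings taken while turning.

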